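# Close up the specimen collection

### The job

Close up the specimen collection on the lab bench: with the fingertips, push both open drawers of the small wooden drawer unit fully home, and push the raised lid of the wooden slide box down until it lies shut on its box, in any order. Ease them shut without slamming, lift and carry nothing, leave the vials, bottle, dish and jar that stand about where they are, and finish clear of everything.

Things in the scene. Friction and masses are not known exactly. Their poses are not given: they have to be found in the camera images.
- drawer_unit: Fixed light-wood two-drawer unit, 160 deep (x) x 200 wide (y) x 95 mm high, top closed. Origin on the bench under the middle of its front face; its +x points from the front into the unit, +y to its left drawer's side (on the left as the robot sees it), z up. It turns by up to 0.2 rad either way from square to the robot. It may stand left or right of the slide box. Inside the drawers stand small vials which are fast to the drawers.
- left_drawer (a joint): How far the unit's left drawer (at +y in the unit's frame) is pulled out, m; 0 is fully home, front flush with the unit's face; stop at 0 and at 0.12. Slides along the unit's -x as it opens, with about 1.5 N of friction, no spring or catch; stays where left.
- right_drawer (a joint): The same for the right drawer (at -y in the unit's frame).
- left_drawer_front (a point): Middle of the outer face of the left drawer's front, a plain wood panel 81 wide x 71 mm high, 47.5 mm above the bench (panel from 12 to 83 mm); moves with the drawer. A small brass knob, 18 mm across and standing out 14 mm, is on the panel's middle line 30 mm above the bench, so the panel is bare from 39 mm up.
- right_drawer_front (a point): The same on the right drawer; the two drawers' middle lines are 95 mm apart.
- slide_box: Fixed wooden slide box, 160 (x) x 180 (y) x 60 mm high without its lid, open on top, full of glass slides. Origin under its centre on the bench; +x points to the hinge side (away from the robot), z up. Turned by up to 0.2 rad either way.
- slide_lid (a joint): Opening angle of the box's lid, rad; 0 is shut, lying flat on the rim; about 1.57 is upright. Hinged along the box's far (+x) rim. A stiff hinge: it stays at any angle, about 0.35 N m of friction resists turning.
- lid_hinge (a point): Middle of the lid's hinge line, at the box's far rim, 60 mm above the bench; the line runs along the box's y.
- lid_edge (a point): Middle of the lid's free edge on its outer (upper when shut) face. The lid is a plain wood board 160 mm from hinge line to free edge, 180 wide, 12 mm thick; its inner face lies on the hinge line, its outer face 12 mm off it. A 30 mm wide brass lip stands 8 mm out of the free edge.
- vial_near: Bystander: loose glass vial with white cap, 25 across, 55 mm high, standing between the unit and the box, nearer the robot; origin at its foot.
- vial_far: Bystander: a vial of the same kind, farther from the robot; origin at its foot.
- cork_vial: Bystander: loose corked glass vial, 25 across, 45 mm high, standing on top of the drawer unit about 115 mm behind its front face; origin at its foot.
- wash_bottle: Bystander: loose wash bottle, 68 across, 205 mm high with its bent spout, standing to the robot's left; origin at its foot.
- petri_dish: Bystander: loose covered petri dish, 94 across, 18 mm high, nearest the robot; origin under its centre.
- stopper_jar: Bystander: loose amber jar with cork stopper, 54 across, 82 mm high, standing to the robot's right; origin at its foot.
Not all that is in view belongs to the job. Leave any pink look-alike of the slide_box alone.

How it is judged:
At the end, for the whole second after the job is handed in: Both drawers are within 5 mm of fully home, the lid is within 0.04 rad (about 6 mm at its free edge) of shut, and every bystander stands within 20 mm of where it was (value of joint each of left_drawer, right_drawer below 0.005 m and value of joint slide_lid below 0.04 rad and distance of each of vial_near, vial_far, cork_vial, wash_bottle, petri_dish, stopper_jar from where it was at the start of the episode below 0.02 m); the robot touches nothing.
It fails at once if a drawer is slammed (shut faster than 0.5 m/s) (velocity of joint any of left_drawer, right_drawer below -0.5 m/s).
It fails at once if the lid is slammed (falls faster than 4 rad/s) (velocity of joint slide_lid below -4 rad/s).
It fails at once if a drawer is pulled farther out (past 100 mm) (value of joint any of left_drawer, right_drawer above 0.1 m).
It fails at once if the lid is lifted farther open (past 1.55 rad) (value of joint slide_lid above 1.55 rad).
It fails at once if a bystander is lifted, carried or knocked (moved over 20 mm or tipped over 0.5 rad) (distance of any of vial_near, vial_far, cork_vial, wash_bottle, petri_dish, stopper_jar from where it was at the start of the episode above 0.02 m or angle between any of vial_near, vial_far, cork_vial, wash_bottle, petri_dish, stopper_jar's own z axis and vertical above 0.5 rad).
It also fails if it takes over 61 s, if anything falls off the work surface, if the arm or the gripper's body presses on something with over 40 N, if the wrist force passes 120 N, or if a joint passes its speed limit or range.

### The arm

A 7-joint arm with a two-finger parallel gripper is mounted at the origin on the work surface. World frame = base frame: x ahead of the robot, y to its left, z up, the work surface at z = 0. Lengths are in m, angles in rad, forces in N, time in s.
With the tool pointing down it reaches from about 0.4 to 0.875 m from the base axis. Payload 19.3 kg.
Tool frame: the origin (TCP) lies on the front face of the gripper's body, between the roots of the fingers; the fingertips stand 73 mm ahead of it and the grasp point (between the pads) lies 54 mm ahead of it (bot.grip_depth is the distance from the TCP to the grasp point, in m); z points along the fingers, y is the line along which they close (so a half turn about z gives the same grasp; the last joint's range is limited). The gripper opens to 85 mm and grips with 20 to 120 N. Pads are 22 mm wide; open, the fingers measure 114 mm over their backs; the gripper's body (76 mm by 85 mm) begins 54 mm behind the grasp point. The pads swing forward as they close: fully open they stand 13 mm farther back than shut.
Start: joints at [1.156, 0.521, -0.036, 1.599, 0.021, 1.021, -0.113], TCP at [0.211, -0.588, 0.304] pointing down, gripper open.
Joint ranges: [-2.91, 2.91], [-0.3, 2.13], [-1.5, 1.42], [0.17, 2.43], [-1.26, 4.41], [0.16, 1.93], [-2.52, 2.52]. Speed limits (rad/s): [1.89, 1.89, 2.39, 2.39, 3.01, 3.01, 3.01].

### API

Orientations are given as a 3x3 rotation matrix whose columns are the frame's x, y, z axes.
In Python, from cell import bot, eyes gives the robot as it stands. The module is installed in compiled form; this text tells all that it offers.
- The arm moves only by the tool move_arm, never from a script. Its argument "deltas" is a list of rows, each an object with "linear": the shift along the tool's x, y, z in m, a list of three; "yaw": the turn about the tool's z in degrees. A call has exactly 10 rows; each row shifts and turns the commanded pose from where the row before left it, along the tool's axes as they then stand; what a row does not reach is not made up. A row lasts 1/12 s, in which the tool goes at most 41.7 mm and 7.16 degrees, less where a joint would pass 70% of its speed; a pose out of reach is approached as far as the arm can. A call with a gripper value outside its range is refused whole. "jaw" is the finger opening in m, from 0 to 0.0854, set as the call begins (left out, the last holds). The fingers move at their own pace and stop on an object; "squeeze" is the grip in N (left out, the last holds). Time passes only in rows, so rows that do not move let the fingers close, or fill a call up. It gives the time, the measured TCP pose, the force, the opening and the grip force at its end, in the units of the state.
- bot.observe(): the state, without advancing time (a new reading comes with each control period).
- eyes.get_image(name): name is "scene" or "side" or "wrist"; returns the picture (384x512x3 uint8, blue, green, red); there is no depth.
- eyes.camera_info(name): a dict with "K" (3x3 intrinsics, pixels), "eye" and "attitude" of the camera in the world. Camera axes: x right, y down, z forward; pixel columns grow to the right and rows downward; lengths in m; the calibration is good to about 2 mm. A picture is of the moment at which its call begins: read the wrist's pose just before it. camera_info takes no time and is no camera call; for the wrist camera it gives the pose at the moment of the call.
- bot.hand_in(): hands the job in; it is judged then, once.
The state is a dict: "time": time; "joints": joint angles; "qvel": joint speeds; "tau": joint torques, N m; "tcp_pos": TCP position; "ee_rot": TCP orientation; "wrist_force": force on the tool from outside, world axes, zero at the start; "torque": the same for the moment, N m; "finger_gap": finger opening in m; "gripper_force": force on a finger pad.
Only numpy, scipy, OpenCV 4.12 (cv2) and the standard library are available. Lean on these libraries where they do the work, as an engineer would, in place of code of your own. Each camera call takes 0.05 s, during which the arm holds its last target. There are 200 camera calls.

## Working session

There is one attempt and no reset: what is moved stays moved. The work goes in short steps, Python scripts to look and compute and a tool call to move; the robot and the scene stay as the last step left them, time stands still between calls to the robot, and variables do not carry over. Pictures are saved under pics/ and viewed, at most 10 in all, crops included, and the job is handed in when it is done.

Besides the shell and the picture viewer there is one more tool, called after "Call:" in YAML: its name, and indented under it one key for each argument. move_arm: Moves the arm, as the interface text tells. Its arguments: {"type":"object","properties":{"deltas":{"type":"array","items":{"type":"object","properties":{"linear":{"type":"array","items":{"type":"number"}},"yaw":{"type":"number"}}}},"jaw":{"type":"number"},"squeeze":{"type":"number"}},"required":["deltas"]}

```bash
mkdir -p pics; python3 - <<'E'
from cell import bot,eyes
import cv2,numpy as np
np.set_printoptions(precision=4,suppress=True)
for n in("scene","side"):
    cv2.imwrite(f"pics/{n}0.png",cv2.resize(eyes.get_image(n),(800,600),interpolation=cv2.INTER_CUBIC)); i=eyes.camera_info(n); print(n,i)
s=bot.observe();print(s)
E
```

```text
scene {'K': array([[494.602 ,   0.    , 253.586 ],
       [  0.    , 494.602 , 195.6436],
       [  0.    ,   0.    ,   1.    ]]), 'eye': array([1.3194, 0.696 , 0.8849]), 'attitude': array([[-0.6498,  0.4524, -0.6109],
       [ 0.7601,  0.3821, -0.5256],
       [-0.0043, -0.8058, -0.5921]])}
side {'K': array([[426.5196,   0.    , 254.5467],
       [  0.    , 426.5196, 191.0439],
       [  0.    ,   0.    ,   1.    ]]), 'eye': array([0.3228, 0.8721, 1.1309]), 'attitude': array([[-0.9761, -0.1711,  0.1342],
       [-0.2172,  0.735 , -0.6423],
       [ 0.0113, -0.6561, -0.7546]])}
{'time': 0.1, 'joints': array([ 1.1558,  0.522 , -0.0363,  1.5999,  0.0212,  1.0211, -0.1128]), 'qvel': array([ 0.    , -0.0022, -0.0005, -0.0002, -0.0005,  0.0009,  0.    ]), 'tau': array([  0.0034, -92.8492,   1.9838, -37.0535,   0.0182,   0.0052,
         0.0002]), 'tcp_pos': array([ 0.2111, -0.588 ,  0.3034]), 'ee_rot': array([[ 0.9412,  0.3379, -0.0004],
       [ 0.3379, -0.9412,  0.0009],
       [-0.0001, -0.001 , -1.    ]]), 'wrist_force': array([ 0.883 , -0.9516, -0.0238]), 'torque': array([-0.0045,  0.0128, -0.0104]), 'gripper_force': 0.0, 'finger_gap': 0.0854594680922507}
```

View pics/scene0.png

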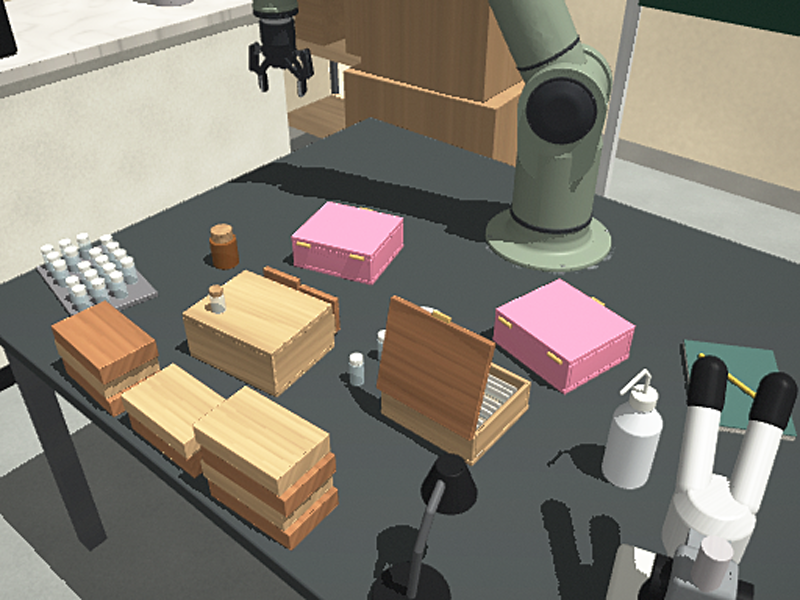

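View pics/side0.png

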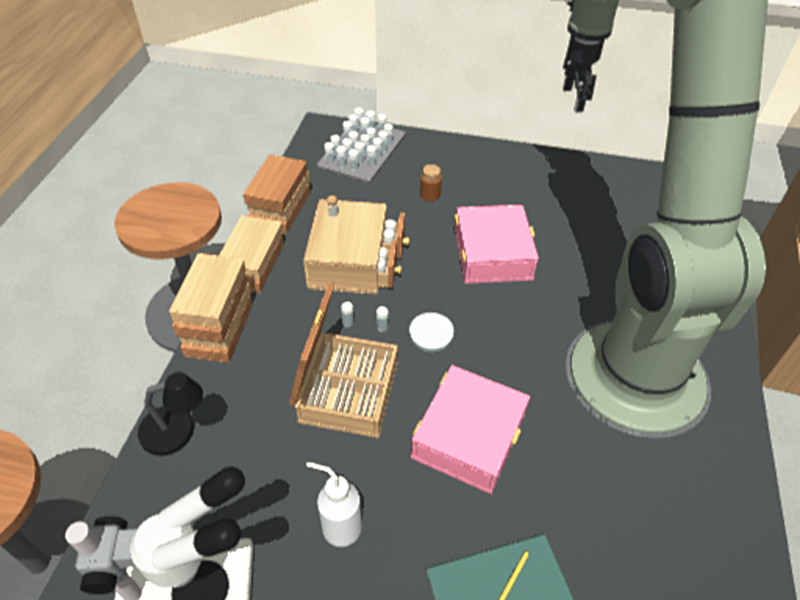

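```bash
python3 - <<'E'
from cell import bot,eyes
import cv2,numpy as np
a=eyes.get_image("side");cv2.imwrite("pics/side_raw.png",a)
b=eyes.get_image("scene");cv2.imwrite("pics/scene_raw.png",b)
cv2.imwrite("pics/s1.png",cv2.resize(a[112:292,180:350],None,fx=3.3,fy=3.3,interpolation=cv2.INTER_CUBIC))
cv2.imwrite("pics/c1.png",cv2.resize(b[125:300,110:345],None,fx=3.4,fy=3.4,interpolation=cv2.INTER_CUBIC))
E
```

```text
(no output)
```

View pics/s1.png

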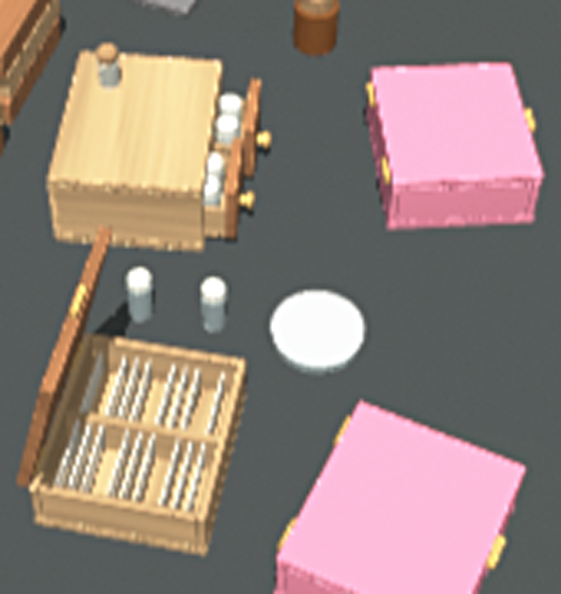

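View pics/c1.png

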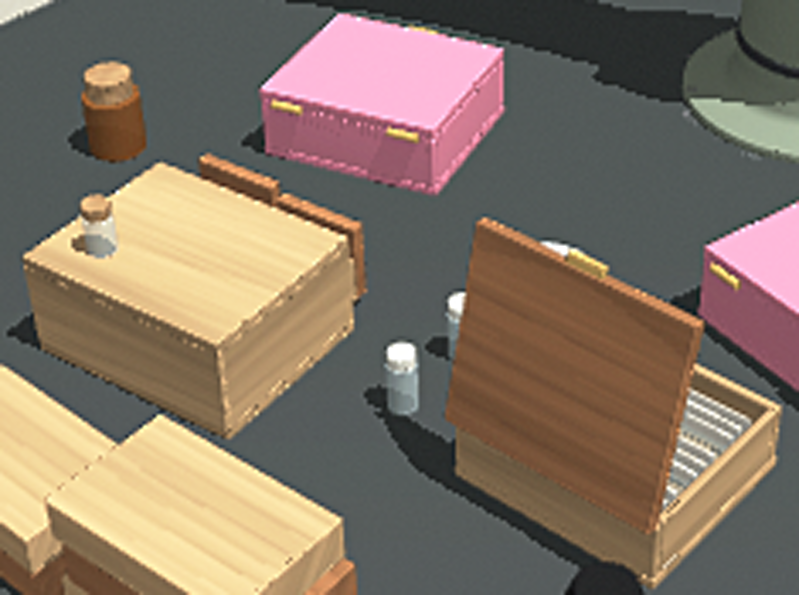

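```bash
cat > h.py <<'E'
from cell import bot,eyes
import numpy as np
from scipy.optimize import least_squares
np.set_printoptions(precision=4,suppress=True)
C={n:eyes.camera_info(n) for n in("scene","side")}
def px(n,u,v):
    return (np.array([u,v])/3.3+(180,112)-.35) if n=="side" else (np.array([u,v])/3.4+(110,125)-.35)
def proj(n,p):
    c=C[n];q=c['attitude'].T@(np.array(p)-c['eye']);q=c['K']@q;return q[:2]/q[2]
def onz(n,uv,z):
    c=C[n];d=c['attitude']@np.linalg.solve(c['K'],[*uv,1]);return c['eye']+d*(z-c['eye'][2])/d[2]
def W(x,y,t,p):
    c,s=np.cos(t),np.sin(t);return np.array([x+c*p[0]-s*p[1],y+s*p[0]+c*p[1],p[2]])
E
python3 - <<'E'
from h import *
U=[("side",80,52,(.16,-.1,.095)),("side",221,60,(0,-.1,.095)),("side",205,190,(0,.1,.095)),("side",50,183,(.16,.1,.095)),("side",204,248,(0,.1,0)),("side",57,241,(.16,.1,0)),
("scene",24,258,(.16,-.1,.095)),("scene",220,345,(.16,.1,.095)),("scene",352,240,(0,.1,.095)),("scene",160,163,(0,-.1,.095)),("scene",226,437,(.16,.1,0)),("scene",42,347,(.16,-.1,0)),("scene",352,325,(0,.1,0))]
f=lambda v:np.concatenate([proj(n,W(*v[:3],p))-px(n,a,b) for n,a,b,p in U])
r=least_squares(f,[.7,-.1,0],loss='soft_l1');print("unit",r.x,f(r.x).round(1))
u=r.x
for nm,yy,kn in(("L",.0475,(253,201)),("R",-.0475,(270,139))):
    g=lambda o:proj("side",W(*u,(-o[0]-.014,yy,.03)))-px("side",*kn)
    q=least_squares(g,[.05]);print(nm,q.x,g(q.x), "front",W(*u,(-q.x[0],yy,.0475)))
def lid(a,e,y):
    d=np.array([-np.cos(a),0,np.sin(a)]);n=np.array([np.sin(a),0,np.cos(a)]);return np.array([.08,y,.06])+e*d+.012*n
B=[("side",244,358,(-.08,-.09,.06)),("side",210,518,(-.08,.09,.06)),("side",206,552,(-.08,.09,0)),("side",38,522,(.08,.09,0)),
("scene",778,407,(-.08,.09,.06)),("scene",775,468,(-.08,.09,0)),("scene",655,585,(.08,.09,0)),("scene",458,472,(.08,-.09,0))]
L=[("scene",481,219,.16,-.09),("scene",702,324,.16,.09),("scene",655,527,0,.09),("scene",447,417,0,-.09),("side",105,232,.16,-.09)]
f=lambda v:np.concatenate([proj(n,W(*v[:3],p))-px(n,a,b) for n,a,b,p in B]+[proj(n,W(*v[:3],lid(v[3],e,y)))-px(n,a,b) for n,a,b,e,y in L])
r=least_squares(f,[.7,.2,0,1.3],loss='soft_l1');print("box",r.x,f(r.x).round(1));b=r.x
for y in(-.09,0,.09):print("lid edge",W(*b[:3],lid(b[3],.16,y)))
for nm,uv,z in(("vnear",(213,328),0),("vfar",(141,320),0),("dish",(318,328),.018),("jar",(316,48),0),("pR1",(372,66),.072),("pR2",(512,64),.072),("pR3",(541,177),.072),("pR4",(387,185),.072),("pL1",(362,402),.072),("pL2",(525,468),.072),("pL4",(280,555),.072)):print(nm,onz("side",px("side",*uv),z))
print("bottle",onz("side",np.array([340,540])/1.5625,0))
print("cork",onz("side",px("side",110,83),.095))
E
```

```text
unit [ 0.5845 -0.1946  0.137 ] [ 0.  -0.1  0.5  0.2 -0.2 -0.1 -0.3 -1.2  0.4  0.9  0.1 -0.  -0.5 -0.3
 -0.3 -0.2 -0.9 -1.3 -0.2 -0.4  1.5  0.8 -0.   0.8  0.9  0.9]
L [0.0328] [ 0.0336 -0.4992] front [ 0.5456 -0.152   0.0475]
R [0.0442] [ 0.0022 -0.0343] front [ 0.5472 -0.2477  0.0475]
box [0.5637 0.1704 0.0268 1.3001] [ 1.2 -0.  -0.4  0.6  1.   0.8  0.   0.5  1.7 -1.1  0.2 -1.5  0.1  1.
 -0.6  0.6 -0.2 -0.1  0.  -0.4 -1.3  2.  -0.8  0.8  0.4 -1.8]
lid edge [0.6148 0.0818 0.2174]
lid edge [0.6124 0.1717 0.2174]
lid edge [0.61   0.2617 0.2174]
vnear [0.5385 0.0046 0.    ]
vfar [0.6129 0.0112 0.    ]
dish [ 0.432  -0.0055  0.018 ]
jar [ 0.5171 -0.4497  0.    ]
pR1 [ 0.437  -0.3495  0.072 ]
pR2 [ 0.282  -0.3896  0.072 ]
pR3 [ 0.2347 -0.2157  0.072 ]
pR4 [ 0.3915 -0.167   0.072 ]
pL1 [0.3713 0.1131 0.072 ]
pL2 [0.2185 0.1511 0.072 ]
pL4 [0.4128 0.2844 0.072 ]
bottle [0.5012 0.4654 0.    ]
cork [ 0.7096 -0.2292  0.095 ]
```

Call:
move_arm:
  deltas:
    - {"linear": [0, 0, 0], "yaw": 5.95}
    - {"linear": [0, 0, 0], "yaw": 5.95}
    - {"linear": [0.024, -0.024, 0.008], "yaw": 0}
    - {"linear": [0.024, -0.024, 0.008], "yaw": 0}
    - {"linear": [0.024, -0.024, 0.008], "yaw": 0}
    - {"linear": [0.024, -0.024, 0.008], "yaw": 0}
    - {"linear": [0.024, -0.024, 0.008], "yaw": 0}
    - {"linear": [0.024, -0.024, 0.008], "yaw": 0}
    - {"linear": [0.024, -0.024, 0.008], "yaw": 0}
    - {"linear": [0.024, -0.024, 0.008], "yaw": 0}
  jaw: 0.0854

```text
time: 1.03
tcp_pos: [0.3759, -0.3704, 0.2396]
ee_rot: [[0.991, 0.136, 0.0], [0.136, -0.991, -0.0], [0.0, 0.0, -1.0]]
wrist_force: [0.2, 0.0, -0.6]
finger_gap: 0.0853
gripper_force: 0.0
```

Call:
move_arm:
  deltas:
    - {"linear": [0.0245, -0.0245, 0.01], "yaw": 0}
    - {"linear": [0.0245, -0.0245, 0.01], "yaw": 0}
    - {"linear": [0.0245, -0.0245, 0.01], "yaw": 0}
    - {"linear": [0.0245, -0.0245, 0.01], "yaw": 0}
    - {"linear": [0.0245, -0.0245, 0.01], "yaw": 0}
    - {"linear": [0.0245, -0.0245, 0.01], "yaw": 0}
    - {"linear": [0, 0, 0], "yaw": 0}
    - {"linear": [0, 0, 0], "yaw": 0}
    - {"linear": [0, 0, 0], "yaw": 0}
    - {"linear": [0, 0, 0], "yaw": 0}

```text
time: 1.87
tcp_pos: [0.5001, -0.2072, 0.1801]
ee_rot: [[0.991, 0.135, -0.0], [0.135, -0.991, -0.001], [-0.0, 0.001, -1.0]]
wrist_force: [-0.3, 0.5, -0.0]
finger_gap: 0.0853
gripper_force: 0.0
```

```bash
cat > w.py <<'E'
from h import *
u=[.5845,-.1946,.137]
def st(o=u):
    s=bot.observe();d=s['tcp_pos']-[o[0],o[1],0];c,sn=np.cos(o[2]),np.sin(o[2])
    print(s['time'],s['tcp_pos'],"local",c*d[0]+sn*d[1],-sn*d[0]+c*d[1],"xang",np.arctan2(s['ee_rot'][1,0],s['ee_rot'][0,0]),"z",s['ee_rot'][:,2],s['wrist_force'],s['finger_gap'])
E
python3 -c "
from w import *;st()
import cv2;cv2.imwrite('pics/w1.png',cv2.resize(eyes.get_image('wrist'),(640,480)))"
```

```text
1.8667 [ 0.5001 -0.2072  0.1801] local -0.08528708136745389 -0.000992263014155807 xang 0.1354606515071231 z [-0.     -0.0005 -1.    ] [-0.3392  0.4752 -0.0036] 0.08532725909957863
```

View pics/w1.png

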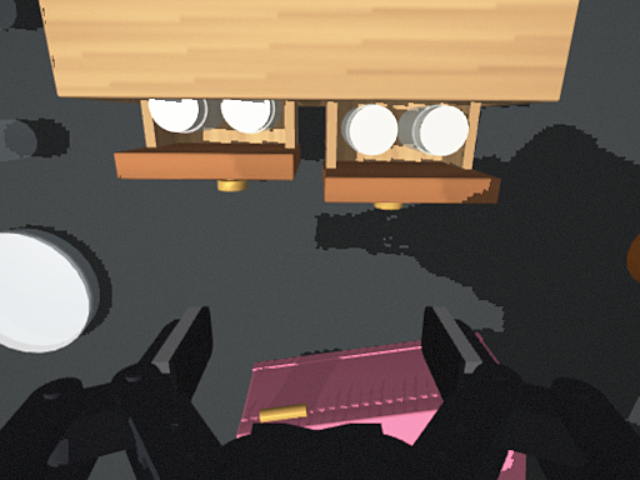

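Call:
move_arm:
  deltas:
    - {"linear": [0, 0, 0.016], "yaw": 0}
    - {"linear": [0, 0, 0.016], "yaw": 0}
    - {"linear": [0, 0, 0.016], "yaw": 0}
    - {"linear": [0, 0, 0.016], "yaw": 0}
    - {"linear": [0, 0, 0], "yaw": 0}
    - {"linear": [0.006, 0, 0], "yaw": 0}
    - {"linear": [0.006, 0, 0], "yaw": 0}
    - {"linear": [0.006, 0, 0], "yaw": 0}
    - {"linear": [0.006, 0, 0], "yaw": 0}
    - {"linear": [0.006, 0, 0], "yaw": 0}

```text
time: 2.75
tcp_pos: [0.5315, -0.2019, 0.1166]
ee_rot: [[0.991, 0.137, 0.001], [0.137, -0.991, -0.0], [0.001, 0.0, -1.0]]
wrist_force: [-1.5, -0.6, -1.0]
finger_gap: 0.0853
gripper_force: 0.0
```

Call:
move_arm:
  deltas:
    - {"linear": [0.005, 0, 0], "yaw": 0}
    - {"linear": [0.005, 0, 0], "yaw": 0}
    - {"linear": [0.005, 0, 0], "yaw": 0}
    - {"linear": [0.005, 0, 0], "yaw": 0}
    - {"linear": [0.005, 0, 0], "yaw": 0}
    - {"linear": [0.005, 0, 0], "yaw": 0}
    - {"linear": [0.003, 0, 0], "yaw": 0}
    - {"linear": [0.003, 0, 0], "yaw": 0}
    - {"linear": [0, 0, 0], "yaw": 0}
    - {"linear": [0, 0, 0], "yaw": 0}

```text
time: 3.58
tcp_pos: [0.5664, -0.1968, 0.1159]
ee_rot: [[0.991, 0.137, 0.0], [0.137, -0.991, 0.0], [0.001, -0.0, -1.0]]
wrist_force: [-0.2, 0.4, 0.3]
finger_gap: 0.0854
gripper_force: 0.0
```

```bash
python3 -c "
from w import *;st()
import cv2;cv2.imwrite('pics/w2.png',cv2.resize(eyes.get_image('wrist'),(640,480)))"
```

```text
3.5833 [ 0.5664 -0.1968  0.1159] local -0.018236960355511183 0.00028655551189510093 xang 0.1373689379406958 z [ 0.0005  0.0002 -1.    ] [-0.168   0.4179  0.2836] 0.08544997954560367
```

View pics/w2.png

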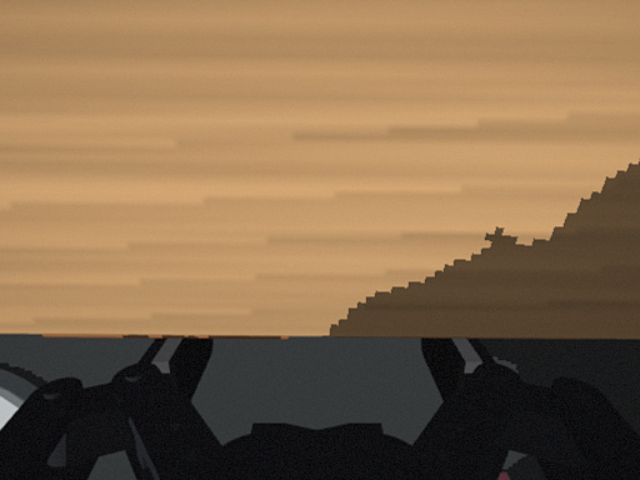

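Call:
move_arm:
  deltas:
    - {"linear": [0.001, 0, 0], "yaw": 0}
    - {"linear": [0.001, 0, 0], "yaw": 0}
    - {"linear": [0.001, 0, 0], "yaw": 0}
    - {"linear": [0.001, 0, 0], "yaw": 0}
    - {"linear": [0.001, 0, 0], "yaw": 0}
    - {"linear": [0.001, 0, 0], "yaw": 0}
    - {"linear": [0, 0, 0], "yaw": 0}
    - {"linear": [0, 0, 0], "yaw": 0}
    - {"linear": [0, 0, 0], "yaw": 0}
    - {"linear": [0, 0, 0], "yaw": 0}

```text
time: 4.47
tcp_pos: [0.5722, -0.1963, 0.1159]
ee_rot: [[0.991, 0.137, 0.0], [0.137, -0.991, -0.0], [0.0, 0.0, -1.0]]
wrist_force: [0.5, 0.1, 0.3]
finger_gap: 0.0856
gripper_force: 0.0
```

Call:
move_arm:
  deltas:
    - {"linear": [0.001, 0, 0], "yaw": 0}
    - {"linear": [0.001, 0, 0], "yaw": 0}
    - {"linear": [0.001, 0, 0], "yaw": 0}
    - {"linear": [0, 0, 0], "yaw": 0}
    - {"linear": [0, 0, 0], "yaw": 0}
    - {"linear": [0, 0, 0], "yaw": 0}
    - {"linear": [0, 0, 0], "yaw": 0}
    - {"linear": [0, 0, 0], "yaw": 0}
    - {"linear": [0, 0, 0], "yaw": 0}
    - {"linear": [0, 0, 0], "yaw": 0}

```text
time: 5.3
tcp_pos: [0.575, -0.1959, 0.1159]
ee_rot: [[0.991, 0.137, -0.0], [0.137, -0.991, -0.0], [-0.0, 0.0, -1.0]]
wrist_force: [-2.8, -1.5, 0.3]
finger_gap: 0.0853
gripper_force: 1.5
```

Call:
move_arm:
  deltas:
    - {"linear": [0.001, 0, 0], "yaw": 0}
    - {"linear": [0.001, 0, 0], "yaw": 0}
    - {"linear": [0, 0, 0], "yaw": 0}
    - {"linear": [0, 0, 0], "yaw": 0}
    - {"linear": [0, 0, 0], "yaw": 0}
    - {"linear": [0, 0, 0], "yaw": 0}
    - {"linear": [0, 0, 0], "yaw": 0}
    - {"linear": [0, 0, 0], "yaw": 0}
    - {"linear": [0, 0, 0], "yaw": 0}
    - {"linear": [0, 0, 0], "yaw": 0}

```text
time: 6.13
tcp_pos: [0.5753, -0.196, 0.1157]
ee_rot: [[0.991, 0.135, -0.004], [0.135, -0.991, 0.0], [-0.004, -0.001, -1.0]]
wrist_force: [-16.0, -0.9, 8.3]
finger_gap: 0.0851
gripper_force: 7.5
```

Call:
move_arm:
  deltas:
    - {"linear": [-0.015, 0, 0], "yaw": 0}
    - {"linear": [-0.02, 0, 0], "yaw": 0}
    - {"linear": [-0.02, 0, 0], "yaw": 0}
    - {"linear": [0, 0, -0.03], "yaw": 0}
    - {"linear": [0, 0, -0.035], "yaw": 0}
    - {"linear": [0, 0, -0.035], "yaw": 0}
    - {"linear": [0, 0, -0.035], "yaw": 0}
    - {"linear": [0, 0, -0.035], "yaw": 0}
    - {"linear": [0, 0, -0.035], "yaw": 0}
    - {"linear": [0, 0, -0.025], "yaw": 0}

```text
time: 6.97
tcp_pos: [0.5231, -0.2029, 0.3494]
ee_rot: [[0.991, 0.137, 0.004], [0.137, -0.991, -0.001], [0.003, 0.001, -1.0]]
wrist_force: [0.4, -0.2, -0.2]
finger_gap: 0.0854
gripper_force: 0.0
```

Call:
move_arm:
  deltas:
    - {"linear": [0, 0, 0], "yaw": 3.15}
    - {"linear": [0, 0, 0], "yaw": 3.15}
    - {"linear": [0, 0, 0], "yaw": 0}
    - {"linear": [0, 0, 0], "yaw": 0}
    - {"linear": [0, 0, 0], "yaw": 0}
    - {"linear": [0, 0, 0], "yaw": 0}
    - {"linear": [0, 0, 0], "yaw": 0}
    - {"linear": [0, 0, 0], "yaw": 0}
    - {"linear": [0, 0, 0], "yaw": 0}
    - {"linear": [0, 0, 0], "yaw": 0}
  jaw: 0

```text
time: 7.8
tcp_pos: [0.5225, -0.2031, 0.3458]
ee_rot: [[1.0, 0.027, -0.0], [0.027, -1.0, 0.0], [-0.0, -0.0, -1.0]]
wrist_force: [-0.1, -0.6, -0.4]
finger_gap: 0.0001
gripper_force: 0.0
```

```bash
python3 -c "
from w import *;st([.5637+.08,.1704+.002,.0268])
for z in(0,.1,.15,.2):print('lamp',onz('side',(116,250),z),onz('scene',np.array([450,485])/1.5625,z))
import cv2;a=eyes.get_image('wrist');b=eyes.get_image('side')[105:255,170:360]
cv2.imwrite('pics/w3.png',np.vstack([cv2.resize(a,(400,300)),cv2.resize(b,(380,300))[:,:380].repeat(1,0) if 0 else cv2.resize(b,(400,300))]))"
```

```text
7.8 [ 0.5225 -0.2031  0.3458] local -0.13118704722531072 -0.3721093143133839 xang 0.027275618222879997 z [-0.0001  0.     -1.    ] [-0.0928 -0.611  -0.4083] 0.00012490702533726321
lamp [0.8924 0.2457 0.    ] [ 0.6936  0.26   -0.    ]
lamp [0.842  0.3011 0.1   ] [0.7643 0.3093 0.1   ]
lamp [0.8168 0.3288 0.15  ] [0.7997 0.3339 0.15  ]
lamp [0.7916 0.3565 0.2   ] [0.835  0.3586 0.2   ]
```

View pics/w3.png

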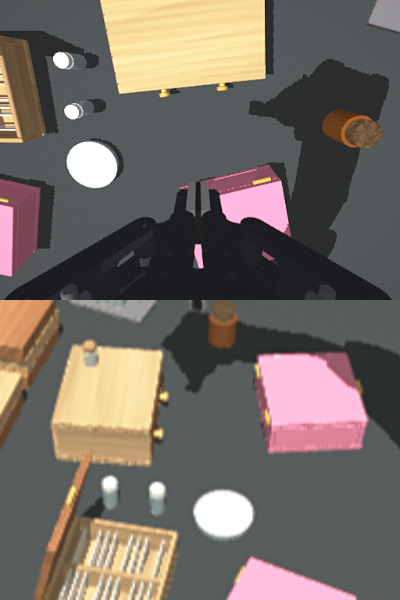

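Call:
move_arm:
  deltas:
    - {"linear": [0.013, -0.034, 0], "yaw": 0}
    - {"linear": [0.013, -0.034, 0], "yaw": 0}
    - {"linear": [0.013, -0.034, 0], "yaw": 0}
    - {"linear": [0.013, -0.034, 0], "yaw": 0}
    - {"linear": [0.013, -0.034, 0], "yaw": 0}
    - {"linear": [0.013, -0.034, 0], "yaw": 0}
    - {"linear": [0.013, -0.034, 0], "yaw": 0}
    - {"linear": [0.013, -0.034, 0], "yaw": 0}
    - {"linear": [0.013, -0.034, 0], "yaw": 0}
    - {"linear": [0.013, -0.034, 0], "yaw": 0}

```text
time: 8.73
tcp_pos: [0.6436, 0.1421, 0.3459]
ee_rot: [[1.0, 0.027, 0.0], [0.027, -1.0, -0.0], [0.0, 0.0, -1.0]]
wrist_force: [0.1, -0.1, 0.9]
finger_gap: -0.0002
gripper_force: 0.0
```

Call:
move_arm:
  deltas:
    - {"linear": [0.02, -0.032, 0], "yaw": 0}
    - {"linear": [0, 0, 0], "yaw": 0}
    - {"linear": [0, 0, 0.02], "yaw": 0}
    - {"linear": [0, 0, 0.02], "yaw": 0}
    - {"linear": [0, 0, 0.02], "yaw": 0}
    - {"linear": [0, 0, 0.02], "yaw": 0}
    - {"linear": [0, 0, 0], "yaw": 0}
    - {"linear": [0, 0, 0], "yaw": 0}
    - {"linear": [0, 0, 0], "yaw": 0}
    - {"linear": [0, 0, 0], "yaw": 0}

```text
time: 9.57
tcp_pos: [0.6629, 0.173, 0.2675]
ee_rot: [[1.0, 0.027, 0.002], [0.027, -1.0, 0.001], [0.002, -0.001, -1.0]]
wrist_force: [-0.2, -0.1, -1.6]
finger_gap: 0.0
gripper_force: 0.0
```

```bash
python3 -c "
from w import *;st([.5637+.08,.1704+.002,.0268])
a=np.linspace(1.3,0,14);r=.135
x=-r*np.cos(a)+.012*np.sin(a)+.011;z=.06+r*np.sin(a)+.012*np.cos(a)+.073
print(np.c_[a,x,z]);print(np.diff(x)*1e3,-np.diff(z)*1e3)
import cv2;cv2.imwrite('pics/s4.png',cv2.resize(eyes.get_image('side')[130:310,150:350],None,fx=3,fy=3))"
```

```text
9.5667 [0.6629 0.173  0.2675] local 0.01919949914182816 6.0568530362721073e-05 xang 0.0270396392727959 z [ 0.0019  0.0006 -1.    ] [-0.1733 -0.081  -1.5644] 4.087266581564e-05
[[ 1.3    -0.0135  0.2663]
 [ 1.2    -0.0267  0.2632]
 [ 1.1    -0.0395  0.2588]
 [ 1.     -0.0518  0.2531]
 [ 0.9    -0.0635  0.2462]
 [ 0.8    -0.0744  0.2382]
 [ 0.7    -0.0845  0.2291]
 [ 0.6    -0.0936  0.2191]
 [ 0.5    -0.1017  0.2083]
 [ 0.4    -0.1087  0.1966]
 [ 0.3    -0.1144  0.1844]
 [ 0.2    -0.1189  0.1716]
 [ 0.1    -0.1221  0.1584]
 [ 0.     -0.124   0.145 ]]
[-13.1842 -12.8072 -12.3022 -11.6743 -10.9297 -10.076   -9.1215  -8.0759
  -6.9497  -5.754   -4.5008  -3.2026  -1.8724] [ 3.1168  4.4174  5.6739  6.8738  8.0049  9.0561 10.0167 10.8773 11.6292
 12.2649 12.7781 13.1636 13.4176]
```

View pics/s4.png

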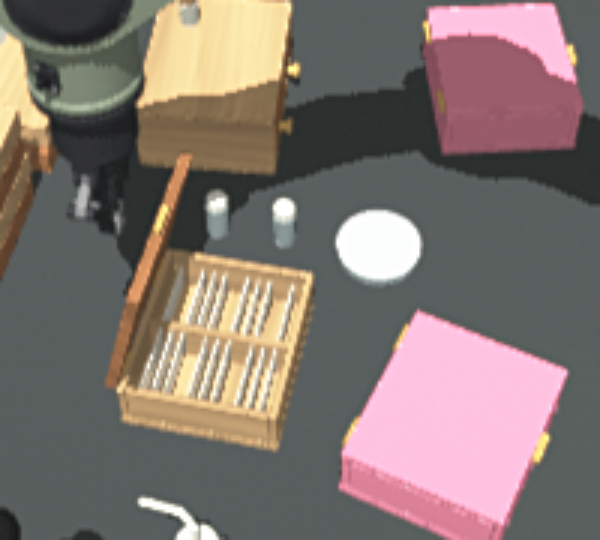

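Call:
move_arm:
  deltas:
    - {"linear": [-0.0065, 0, 0], "yaw": 0}
    - {"linear": [-0.0065, 0, 0], "yaw": 0}
    - {"linear": [-0.0065, 0, 0], "yaw": 0}
    - {"linear": [-0.0065, 0, 0], "yaw": 0}
    - {"linear": [-0.0065, 0, 0], "yaw": 0}
    - {"linear": [-0.0066, 0, 0.0016], "yaw": 0}
    - {"linear": [-0.0066, 0, 0.0016], "yaw": 0}
    - {"linear": [-0.0064, 0, 0.0022], "yaw": 0}
    - {"linear": [-0.0064, 0, 0.0022], "yaw": 0}
    - {"linear": [-0.0062, 0, 0.0028], "yaw": 0}

```text
time: 10.45
tcp_pos: [0.5971, 0.1712, 0.2554]
ee_rot: [[1.0, 0.027, 0.0], [0.027, -1.0, 0.0], [0.0, -0.0, -1.0]]
wrist_force: [2.3, 1.2, 2.1]
finger_gap: -0.0
gripper_force: 1.2
```

Call:
move_arm:
  deltas:
    - {"linear": [-0.0062, 0, 0.0028], "yaw": 0}
    - {"linear": [-0.0058, 0, 0.0034], "yaw": 0}
    - {"linear": [-0.0058, 0, 0.0034], "yaw": 0}
    - {"linear": [-0.0055, 0, 0.004], "yaw": 0}
    - {"linear": [-0.0055, 0, 0.004], "yaw": 0}
    - {"linear": [-0.005, 0, 0.0045], "yaw": 0}
    - {"linear": [-0.005, 0, 0.0045], "yaw": 0}
    - {"linear": [-0.0046, 0, 0.005], "yaw": 0}
    - {"linear": [-0.0046, 0, 0.005], "yaw": 0}
    - {"linear": [-0.004, 0, 0.0054], "yaw": 0}

```text
time: 11.28
tcp_pos: [0.5452, 0.1697, 0.213]
ee_rot: [[1.0, 0.027, -0.0], [0.027, -1.0, -0.0], [-0.0, 0.0, -1.0]]
wrist_force: [0.1, 0.2, 3.2]
finger_gap: -0.0003
gripper_force: 1.0
```

```bash
python3 -c "
from w import *;st([.5637+.08,.1704+.002,.0268])
import cv2;cv2.imwrite('pics/s5.png',cv2.resize(eyes.get_image('side')[130:310,150:350],None,fx=3,fy=3))"
```

```text
11.2833 [0.5452 0.1697 0.213 ] local -0.0985237969428867 -0.00010557965933548439 xang 0.02712587485419251 z [-0.0001 -0.     -1.    ] [0.1384 0.1836 3.2095] -0.00025103553262209317
```

View pics/s5.png

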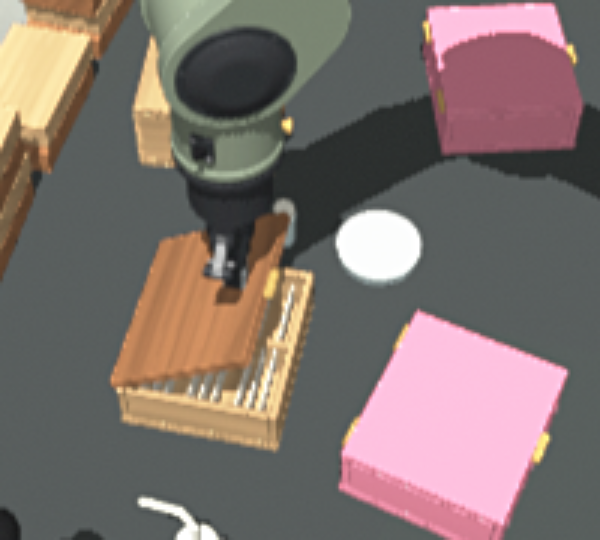

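Call:
move_arm:
  deltas:
    - {"linear": [-0.004, 0, 0.0054], "yaw": 0}
    - {"linear": [-0.0035, 0, 0.0058], "yaw": 0}
    - {"linear": [-0.0035, 0, 0.0058], "yaw": 0}
    - {"linear": [-0.0029, 0, 0.0061], "yaw": 0}
    - {"linear": [-0.0029, 0, 0.0061], "yaw": 0}
    - {"linear": [-0.0023, 0, 0.0064], "yaw": 0}
    - {"linear": [-0.0023, 0, 0.0064], "yaw": 0}
    - {"linear": [-0.0016, 0, 0.006], "yaw": 0}
    - {"linear": [-0.0016, 0, 0.005], "yaw": 0}
    - {"linear": [0, 0, 0.004], "yaw": 0}

```text
time: 12.17
tcp_pos: [0.5207, 0.169, 0.1558]
ee_rot: [[1.0, 0.027, -0.001], [0.027, -1.0, -0.0], [-0.001, 0.0, -1.0]]
wrist_force: [-1.8, -0.4, 2.2]
finger_gap: 0.0
gripper_force: 0.8
```

Call:
move_arm:
  deltas:
    - {"linear": [0, 0, 0.002], "yaw": 0}
    - {"linear": [0, 0, 0.002], "yaw": 0}
    - {"linear": [0, 0, 0.002], "yaw": 0}
    - {"linear": [0, 0, 0.001], "yaw": 0}
    - {"linear": [0, 0, 0.001], "yaw": 0}
    - {"linear": [0, 0, 0], "yaw": 0}
    - {"linear": [0, 0, 0], "yaw": 0}
    - {"linear": [0, 0, 0], "yaw": 0}
    - {"linear": [0, 0, 0], "yaw": 0}
    - {"linear": [0, 0, 0], "yaw": 0}

```text
time: 13.0
tcp_pos: [0.5212, 0.169, 0.1486]
ee_rot: [[1.0, 0.027, 0.0], [0.027, -1.0, 0.0], [0.0, -0.0, -1.0]]
wrist_force: [1.0, -0.3, -0.7]
finger_gap: -0.0001
gripper_force: 0.0
```

Call:
move_arm:
  deltas:
    - {"linear": [0, 0, 0.001], "yaw": 0}
    - {"linear": [0, 0, 0.001], "yaw": 0}
    - {"linear": [0, 0, 0.001], "yaw": 0}
    - {"linear": [0, 0, 0.001], "yaw": 0}
    - {"linear": [0, 0, 0], "yaw": 0}
    - {"linear": [0, 0, 0], "yaw": 0}
    - {"linear": [0, 0, 0], "yaw": 0}
    - {"linear": [0, 0, 0], "yaw": 0}
    - {"linear": [0, 0, 0], "yaw": 0}
    - {"linear": [0, 0, 0], "yaw": 0}

```text
time: 13.83
tcp_pos: [0.5211, 0.1691, 0.1446]
ee_rot: [[1.0, 0.027, -0.0], [0.027, -1.0, -0.0], [-0.0, 0.0, -1.0]]
wrist_force: [-3.2, -1.2, 6.6]
finger_gap: -0.0001
gripper_force: 3.5
```

Call:
move_arm:
  deltas:
    - {"linear": [0, 0, 0.001], "yaw": 0}
    - {"linear": [0, 0, 0.0005], "yaw": 0}
    - {"linear": [0, 0, 0], "yaw": 0}
    - {"linear": [0, 0, 0], "yaw": 0}
    - {"linear": [0, 0, 0], "yaw": 0}
    - {"linear": [0, 0, 0], "yaw": 0}
    - {"linear": [0, 0, 0], "yaw": 0}
    - {"linear": [0, 0, 0], "yaw": 0}
    - {"linear": [0, 0, 0], "yaw": 0}
    - {"linear": [0, 0, 0], "yaw": 0}

```text
time: 14.67
tcp_pos: [0.5211, 0.1691, 0.1443]
ee_rot: [[1.0, 0.027, 0.0], [0.027, -1.0, 0.0], [0.0, -0.0, -1.0]]
wrist_force: [-10.4, -2.3, 33.9]
finger_gap: -0.0002
gripper_force: 16.8
```

Hard stop reached: the lid is shut. Lift clear and check.

Call:
move_arm:
  deltas:
    - {"linear": [0, 0, -0.01], "yaw": 0}
    - {"linear": [0, 0, -0.02], "yaw": 0}
    - {"linear": [0, 0, -0.03], "yaw": 0}
    - {"linear": [0, 0, -0.03], "yaw": 0}
    - {"linear": [0, 0, -0.03], "yaw": 0}
    - {"linear": [0, 0, -0.03], "yaw": 0}
    - {"linear": [0, 0, -0.03], "yaw": 0}
    - {"linear": [0, 0, 0], "yaw": 0}
    - {"linear": [0, 0, 0], "yaw": 0}
    - {"linear": [0, 0, 0], "yaw": 0}

```text
time: 15.5
tcp_pos: [0.521, 0.1689, 0.3225]
ee_rot: [[1.0, 0.027, -0.0], [0.027, -1.0, -0.0], [-0.0, 0.0, -1.0]]
wrist_force: [0.3, -0.9, -0.2]
finger_gap: 0.0004
gripper_force: 0.0
```

```bash
python3 -c "
from w import *;st([.5637+.08,.1704+.002,.0268])
import cv2;b=eyes.get_image('scene')[115:305,110:350];a=eyes.get_image('side')[105:295,170:360]
cv2.imwrite('pics/s6.png',np.hstack([cv2.resize(b,(420,332)),cv2.resize(a,(332,332))]))"
```

```text
15.5 [0.521  0.1689 0.3225] local -0.12279874289150461 -0.00021921467646067623 xang 0.027039790588738066 z [-0.0004 -0.0002 -1.    ] [ 0.2968 -0.9196 -0.205 ] 0.0004371058021114592
```

View pics/s6.png

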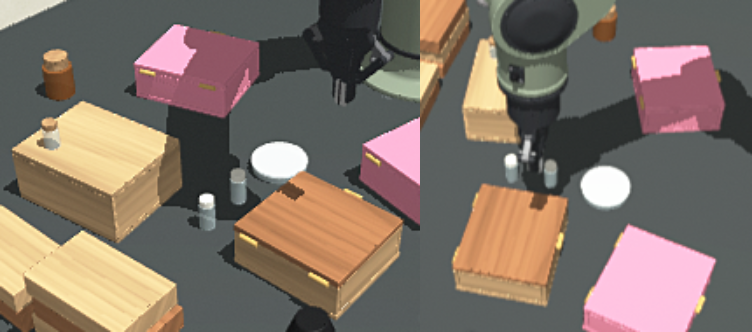

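The lid lies flat, both drawers are home, and every bystander is where it started.

```bash
python3 -c "
from cell import bot;print(bot.hand_in())"
```

```text
the job is handed in; nothing more can be done
None
```

Both drawers are pushed home and the slide-box lid is shut. In the last pictures the bystanders stand where they were and the arm is clear. I handed the job in at about 15.6 s; the hand-in returned no verdict.

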